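Push the sherd carrier into the low profile reader until the touch-stop gives

TASK

Put the sherd carrier flat on the bench at the mouth of the grey reader, sherd end first, and push it in between the guide rails, on under the clear shield, until you feel the hidden touch-stop plunger inside; then press that plunger in gently by about 5 mm, without driving it to its end. Let go, leave the carrier there, and leave the pebbles, the awl and the jug spout where they are.

Things in the scene. Friction and masses are not known exactly. Their poses are not given: they have to be found in the camera images.
- reader: Grey box-shaped reader, fixed, with a straight low tunnel at bench level, facing the robot roughly; 175 mm long, 150 mm wide. Origin: on the bench, middle of its mouth, straight below the clear shield's front edge. x: level, into the tunnel (pushing direction); y: left across it; z up. Side walls at y = +-62 to +-75 mm, 76 mm tall, x = 0 to 175 mm. The lane's floor is the bench itself.
- mouth (a point): Same point as the reader's origin. Two aluminium guide rails, 14 mm high, leave a lane 70 mm wide (y = +-35 mm) from reader x = 0 to 175 mm; in front of that they flare open to 100 mm between their tips at x = -45 mm, so a carrier laid with its nose between the flares is guided in as it is pushed.
- shield (a point): Middle of the clear shield's front edge, underside: 76 mm above the bench at reader x = 0. The shield is a fixed plate 7 mm thick, 150 mm wide, over x = 0 to 55 mm. An upright tool cannot follow the carrier under it: lean the tool back 35 to 45 degrees, tips forward.
- roof (a point): Middle of the lower front edge of the tunnel's roof, 40 mm above the bench at reader x = 45 mm; the roof runs on to x = 175 mm. The housing above it is 100 mm high, with a black lens barrel to 152 mm.
- carrier: Loose aluminium plate 110 long (x), 64 wide (y), 10 mm thick, 0.18 to 0.35 kg, with an orange amphora-neck sherd fixed on its front (+x) half, top 28 mm up. Origin: centre of the underside; +x towards the sherd end, which goes in first; z up. It starts flat on the bench to the robot's right (-y) of the reader.
- rib (a point): Middle of the top of the carrier's blue grip rib, 32 mm above its underside, 14 mm behind its origin. The rib runs lengthwise (carrier x from -34 to +6 mm), 14 mm wide, standing on the plate (10 to 32 mm up); pinch it across carrier y.
- tail (a point): Middle of the outer rear face of the carrier's blue tail wall, 16 mm above its underside, 55 mm behind its origin: the face to push on. The wall is 64 mm wide, 8 mm thick, top 32 mm up.
- plunger (a joint): Travel (m) of the touch-stop plunger hidden in the tunnel: 0 untouched, grows along reader x as the nose presses it in, stops dead at 0.014. Friction alone holds it: about 8 N moves it, it stays where left. The carrier itself slides with 1 to 4 N. Its place varies: the nose meets it when the tail face is 10 to 24 mm past the shield's front edge (reader x).
- pebble_a: Lighter grey round pebble weight, 64 mm across, 30 mm high, bystander; origin under its centre.
- pebble_b: Darker grey round pebble weight, 64 mm across, 30 mm high, bystander; origin under its centre.
- awl: Pale bone awl, 135 mm long along its x, 16 mm wide, 12 mm high, lying on the bench, bystander; origin on its underside near the middle.
- spout: Green-glazed jug spout standing on its wide end, 72 mm across the foot, 81 mm tall, bystander; origin under its centre.

How it is judged (in metres and radians):
On the way, in this order (a step that is already met when the one before it is completed fails the run):
1. the carrier lies flat in the lane, sherd end first, square to it, tail still outside the shield (y of carrier in the frame of reader between -0.006 and 0.006 m and angle between the x axis of carrier and the x axis of reader, either way round below 0.1 rad and angle between carrier's own z axis and vertical below 0.06 rad and z of carrier in the frame of reader below 0.004 m and x of tail in the frame of reader between -0.16 and -0.004 m and x of mouth in the frame of carrier above 0 m), for 0.15 s.
2. the plunger has been pressed in at least 2 mm by the carrier (y of carrier in the frame of reader between -0.006 and 0.006 m and angle between the x axis of carrier and the x axis of reader, either way round below 0.1 rad and angle between carrier's own z axis and vertical below 0.06 rad and z of carrier in the frame of reader below 0.004 m and value of joint plunger above 0.002 m and x of tail in the frame of reader above 0.008 m), for 0.1 s.
At the end, for the whole second after the job is handed in: The carrier is released and at rest flat in the lane (within 6 mm of its middle line, 0.1 rad of square), tail face 10 to 36 mm past the shield's front edge, and the plunger is pressed in 2 to 9.5 mm (y of carrier in the frame of reader between -0.006 and 0.006 m and angle between the x axis of carrier and the x axis of reader, either way round below 0.1 rad and angle between carrier's own z axis and vertical below 0.06 rad and z of carrier in the frame of reader below 0.004 m and value of joint plunger between 0.002 and 0.0095 m and x of tail in the frame of reader between 0.01 and 0.036 m and linear speed of carrier below 0.01 m/s and contact force between the fingers and carrier below 0.1 N); the robot touches nothing.
It fails at once if the plunger is driven nearly to its end (over 11.5 mm) (value of joint plunger above 0.0115 m).
It fails at once if the lighter pebble weight is moved more than 20 mm (distance of pebble_a from where it was at the start of the episode above 0.02 m).
It fails at once if the darker pebble weight is moved more than 20 mm (distance of pebble_b from where it was at the start of the episode above 0.02 m).
It fails at once if the bone awl is moved more than 20 mm (distance of awl from where it was at the start of the episode above 0.02 m).
It fails at once if the green jug spout is moved more than 20 mm (distance of spout from where it was at the start of the episode above 0.02 m).
It also fails if it takes over 64 s, if anything falls off the work surface, if the arm or the gripper's body presses on something with over 40 N, if the wrist force passes 120 N, or if a joint passes its speed limit or range.

ROBOT

A 6-joint arm with a two-finger parallel gripper is mounted at the origin on the work surface. World frame = base frame: x ahead of the robot, y to its left, z up, the work surface at z = 0. Lengths are in mm, angles in rad, forces in N, time in s.
With the tool pointing down it reaches from about 375 to 925 mm from the base axis. Payload 5.7 kg.
Tool frame: the origin (TCP) lies on the centre line of the jaws, within the pads' length; the fingertips stand 11 mm ahead of it and the grasp point (between the pads) lies 8 mm behind it; z points along the fingers, y is the line along which they close (so a half turn about z gives the same grasp; the last joint's range is limited). The gripper opens to 88 mm and grips with 3 to 60 N. Pads are 20 mm wide; open, the fingers measure 115 mm over their backs; the gripper's body (75 mm by 178 mm) begins 61 mm behind the grasp point.
Start: joints at [1.16, 0.359, 1.51, -0, 1.272, -0.115], TCP at [174.896, 573.912, 233.623] pointing down, gripper open.
Joint ranges: [-2.97, 2.97], [-1.01, 2.36], [0.21, 2.38], [-0.96, 4.11], [0.2, 2.71], [-2.98, 2.98]. Speed limits (rad/s): [2.39, 2.39, 3.14, 3.14, 3.14, 3.14].

INTERFACE

Orientations are given as a unit quaternion [x, y, z, w].
In Python, from cell import robot gives the robot as it stands. The module is installed in compiled form; this text tells all that it offers.
- The arm moves only by the shell command python3 -m crank 'ROWS' [FORCE]. ROWS is JSON, a list of rows, each a list of 7 numbers: the shift along the world's x, y, z normalised to -1 to 1, where 1 is 250 mm, then the turn, a rotation vector about the world's x, y, z normalised to -1 to 1, where 1 is 45 degrees, then the closure, from 0 (fully open) to 1 (shut). In form: [[dx, dy, dz, ax, ay, az, claw], ...]. A call has 1 to 12 rows; each row shifts and turns the commanded pose from where the row before left it; what a row does not reach is not made up. A row lasts 1/10 s, in which the tool goes at most 50 mm and 8.59 degrees, less where a joint would pass 70% of its speed; a pose out of reach is approached as far as the arm can. A call with a number of a shift or a turn outside -1 to 1 is refused whole. A call with a gripper value outside its range is refused whole. The fingers move at their own pace and stop on an object; FORCE is the grip in N (left out, the last holds). Time passes only in rows, so rows that do not move let the fingers close. It gives the time, the measured TCP pose, the force, the opening and the grip force at its end, in the units of the state.
- robot.state(): the state, without advancing time (a new reading comes with each control period).
- robot.capture(name): name is "scene" or "top" or "wrist"; returns the picture (400x640x3 uint8, red, green, blue); there is no depth.
- robot.camera_model(name): a dict with "mtx" (3x3 intrinsics, pixels), "origin" and "rotation" of the camera in the world. Camera axes: x right, y down, z forward; pixel columns grow to the right and rows downward; lengths in mm; the calibration is good to about 2 mm. A picture is of the moment at which its call begins: read the wrist's pose just before it. camera_model takes no time and is no camera call; for the wrist camera it gives the pose at the moment of the call.
- robot.close_job(): hands the job in; it is judged then, once.
The state is a dict: "time_s": time; "joint_positions": joint angles; "joint_vel": joint speeds; "joint_torque": joint torques, N m; "position": TCP position; "orientation": TCP orientation; "ft_force": force on the tool from outside, world axes, zero at the start; "moment": the same for the moment, N m; "finger_gap": opening from 0.0 (shut) to 1.0 (fully open); "gripper_force": force on a finger pad.
Only numpy, scipy, OpenCV 4.12 (cv2) and the standard library are available. Lean on these libraries where they do the work, as an engineer would, in place of code of your own. Each camera call takes 0.05 s, during which the arm holds its last target. There are 200 camera calls.

## Working session

There is one attempt and no reset: what is moved stays moved. The work goes in short steps, Python scripts to look and compute and a shell command to move; the robot and the scene stay as the last step left them, time stands still between calls to the robot, and variables do not carry over. Pictures are saved under pics/ and viewed, at most 10 in all, crops included, and the job is handed in when it is done.

```bash
mkdir -p pics; python3 - <<'E'
from cell import robot
import cv2,numpy as np
for n in("scene","top"):
    im=robot.capture(n); cv2.imwrite(f"pics/{n}0.png",im[:,:,::-1]); m=robot.camera_model(n); print(n,np.round(m["mtx"],1).tolist(),np.round(m["origin"],1).tolist(),np.round(m["rotation"],3).tolist())
print(robot.state())
E
```

```text
scene [[384.1, 0.0, 314.1], [0.0, 384.1, 202.5], [0.0, 0.0, 1.0]] [1467.2, -34.3, 726.0] [0.649, 0.616, -0.298, -0.332]
top [[510.8, 0.0, 316.9], [0.0, 510.8, 197.5], [0.0, 0.0, 1.0]] [466.6, 49.8, 1266.5] [-0.704, 0.708, -0.041, 0.039]
{'time_s': 0.1, 'joint_positions': array([ 1.15989139e+00,  3.59423053e-01,  1.51125848e+00,  1.12078269e-05,
        1.27248857e+00, -1.15093579e-01]), 'joint_vel': array([-0.00046399, -0.00243925, -0.00357217,  0.00030323, -0.00013702,
       -0.0008865 ]), 'joint_torque': array([-3.16974219e-04, -5.16349483e+01, -2.71408617e+01,  6.77519711e-02,
        2.76125909e-02, -1.89696971e-05]), 'position': array([174.68326968, 573.42046913, 232.9245471 ]), 'orientation': array([ 1.47368588e-01,  9.89081330e-01, -7.60211976e-04, -2.10221956e-04]), 'ft_force': array([ 0.23703115, -0.54705371, -0.05723995]), 'moment': array([ 0.03016932, -0.0378715 ,  0.04496437]), 'gripper_force': 0.0, 'finger_gap': 1.0028620795354077}
```

View pics/top0.png

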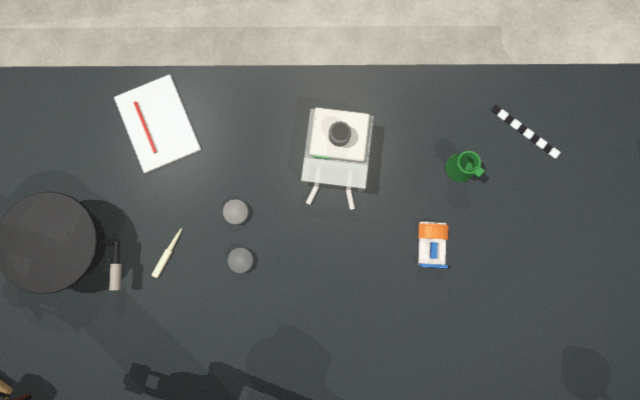

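View pics/scene0.png

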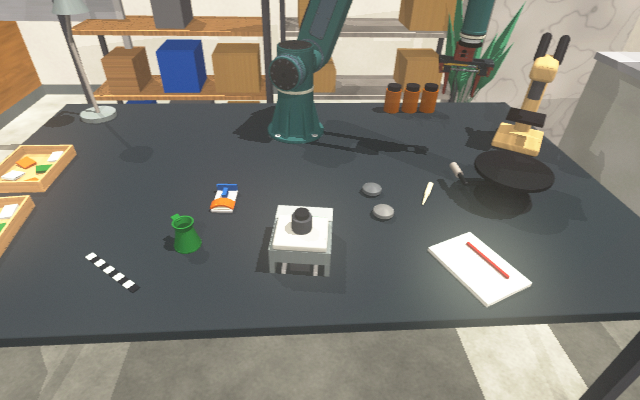

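The top view shows the carrier near (433,245), sherd towards +x. The reader's shield edge runs from about (302,184) to (366,188), and the flare tips are near (309,204) and (351,208). The scene view confirms this layout. Next I'll crop for accurate corners.

```bash
cat > h.py <<'E'
from cell import robot
import cv2,numpy as np
from scipy.spatial.transform import Rotation as R
def ray(n,uv,z,m=None):
    m=m or robot.camera_model(n); uv=np.atleast_2d(np.array(uv,float))
    d=np.c_[uv,np.ones(len(uv))]@np.linalg.inv(m["mtx"]).T@R.from_quat(m["rotation"]).as_matrix().T
    o=np.array(m["origin"]); return o+d*((z-o[2])/d[:,2])[:,None]
def proj(n,p,m=None):
    m=m or robot.camera_model(n); c=(np.atleast_2d(p)-m["origin"])@R.from_quat(m["rotation"]).as_matrix()@np.array(m["mtx"]).T
    return c[:,:2]/c[:,2:]
E
python3 - <<'E'
from h import *
im=cv2.imread("pics/top0.png")
a=cv2.resize(im[100:215,290:385],None,fx=5,fy=5,interpolation=cv2.INTER_CUBIC)
b=cv2.resize(im[215:275,408:458],None,fx=6,fy=6,interpolation=cv2.INTER_CUBIC)
c=np.zeros((575,780,3),np.uint8);c[:,:475]=a;c[:360,478:778]=b;cv2.imwrite("pics/crop.png",c)
hsv=cv2.cvtColor(im,cv2.COLOR_BGR2HSV)
blue=cv2.inRange(hsv,(95,140,80),(125,255,255));org=cv2.inRange(hsv,(5,140,100),(20,255,255))
for nm,m,z in(("blue",blue,32),("org",org,25)):
    m[:, :408]=0;m[:,460:]=0;m[:210]=0;m[280:]=0
    for c in cv2.findContours(m,0,1)[0]:
        if cv2.contourArea(c)>8:
            r=cv2.minAreaRect(c);print(nm,r,ray("top",[r[0]],z).round(1),ray("top",cv2.boxPoints(r),z).round(0).tolist())
for nm,uv,z in(("pa",(235,211),15),("pb",(240,260),15),("spout",(463,170),40),("awl",(167,253),6)):print(nm,ray("top",[uv],z).round())
E
```

```text
blue ((433.5, 266.0), (2.0, 27.0), 90.0) [[ 439.3 -231.6   32. ]] [[442.0, -199.0, 32.0], [441.0, -264.0, 32.0], [437.0, -264.0, 32.0], [437.0, -199.0, 32.0]]
blue ((433.0, 250.0), (14.0, 4.0), 90.0) [[ 477.5 -231.7   32. ]] [[494.0, -227.0, 32.0], [494.0, -237.0, 32.0], [461.0, -236.0, 32.0], [461.0, -226.0, 32.0]]
org ((432.9365539550781, 230.88832092285156), (29.06879425048828, 14.320656776428223), 4.085616588592529) [[ 523.7 -234.6   25. ]] [[509.0, -198.0, 25.0], [544.0, -201.0, 25.0], [538.0, -272.0, 25.0], [504.0, -268.0, 25.0]]
pa [[576. 248.  15.]]
pb [[457. 235.  15.]]
spout [[ 670. -309.   40.]]
awl [[475. 415.   6.]]
```

View pics/crop.png

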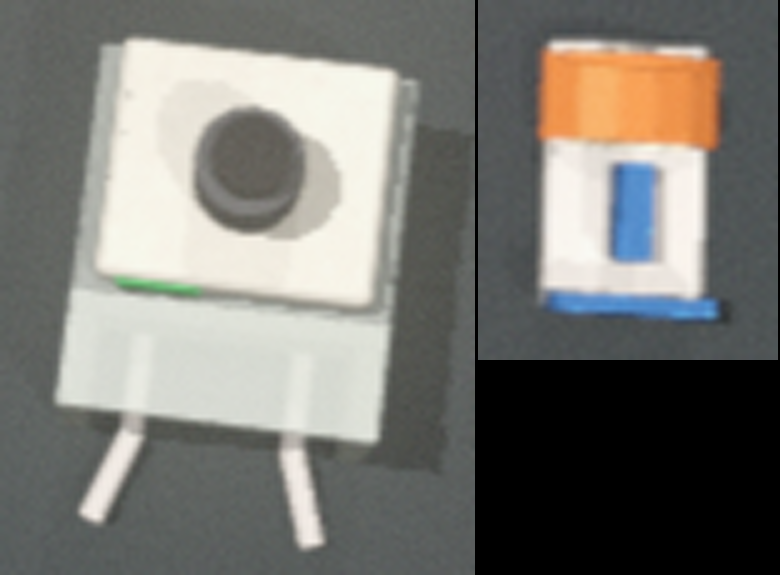

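The crop shows the shield's front corners at (55,404) and (378,441), the rail bends and the flare tips on the left. On the right is the carrier, with its rib at (635,212) and tail wall (545,300)–(718,310).

```bash
python3 - <<'E'
from h import *
A=lambda p:(np.array(p,float)+.5)/5-.5+[290,100]
B=lambda p:((np.array(p,float)-[478,0])+.5)/6-.5+[408,215]
s=ray("top",A([(55,404),(378,441)]),83);b=ray("top",A([(144,433),(281,449)]),14);t=ray("top",A([(103,522),(300,549)]),14)
bk=ray("top",A([(125,38),(398,70)]),100)
yaw=lambda q:np.degrees(np.arctan2(*( (q[0]-q[1])[[1,0]]*[1,1])))-90
for n,q in(("shield",s),("bend",b),("tip",t),("back",bk)):
    print(n,q.round(1).tolist(),"mid",q.mean(0).round(1),"w",np.linalg.norm(q[0]-q[1]).round(1),"yaw",-np.degrees(np.arctan2(q[0,0]-q[1,0],q[0,1]-q[1,1])).round(2))
d=s.mean(0)-bk.mean(0);print("axis yaw front-back",np.degrees(np.arctan2(-d[1],-d[0])))
rt=ray("top",B([(635,163),(635,262),(611,212),(659,212)]),32);print("rib",rt.round(1).tolist(),rt.mean(0))
tl=ray("top",B([(548,296),(718,304)]),32);print("tail",tl.round(1).tolist(),np.degrees(np.arctan2(tl[0,0]-tl[1,0],tl[0,1]-tl[1,1])))
pl=ray("top",B([(543,145),(543,290),(706,150),(706,292)]),10);print("plate",pl.round(1).tolist())
fr=ray("top",B([(550,42),(706,48)]),10);print("front",fr.round(1).tolist())
E
```

```text
shield [[641.1, 84.7, 83.0], [622.7, -66.2, 83.0]] mid [631.9   9.3  83. ] w 152.0 yaw -6.96
bend [[636.5, 42.8, 14.0], [628.1, -24.9, 14.0]] mid [632.3   8.9  14. ] w 68.2 yaw -7.09
tip [[592.4, 63.3, 14.0], [578.4, -33.6, 14.0]] mid [585.4  14.8  14. ] w 97.9 yaw -8.21
back [[811.8, 50.9, 100.0], [795.6, -76.9, 100.0]] mid [803.7 -13.  100. ] w 128.8 yaw -7.22
axis yaw front-back -7.393435885543472
rib [[497.2, -234.1, 32.0], [457.8, -232.8, 32.0], [477.7, -223.8, 32.0], [477.6, -243.1, 32.0]] [ 477.58662868 -233.47036391   32.        ]
tail [[444.5, -197.6, 32.0], [440.9, -265.5, 32.0]] 3.056144965947357
plate [[505.4, -201.8, 10.0], [446.6, -200.1, 10.0], [502.9, -268.4, 10.0], [445.3, -266.4, 10.0]]
front [[547.5, -205.9, 10.0], [544.6, -269.8, 10.0]]
```

```bash
python3 -m crank '[[0.2,-0.12,0,0,0,0.16,0],[0.2,-0.2,0,0,0,0.16,0],[0.2,-0.2,0,0,0,0,0],[0.2,-0.2,0,0,0,0,0],[0.2,-0.2,0,0,0,0,0],[0.2,-0.2,0,0,0,0,0],[0,-0.2,0,0,0,0,0],[0,-0.2,0,0,0,0,0],[0,-0.2,0,0,0,0,0],[0,-0.2,0,0,0,0,0]]'
python3 -m crank '[[0,-0.2,0,0,0,0,0],[0,-0.2,0,0,0,0,0],[0,-0.2,0,0,0,0,0],[0,-0.2,0,0,0,0,0],[0,-0.2,0,0,0,0,0],[0,-0.2,0,0,0,0,0],[0,-0.12,0,0,0,0,0],[0,0,0,0,0,0,0],[0,0,0,0,0,0,0]]'
python3 - <<'E'
from h import *
m=robot.camera_model("wrist");im=robot.capture("wrist");cv2.imwrite("pics/w1.png",im[:,:,::-1])
s=robot.state();print(s["position"],R.from_quat(s["orientation"]).as_matrix().round(3).tolist(),m["origin"])
hsv=cv2.cvtColor(im,cv2.COLOR_RGB2HSV)
b=cv2.inRange(hsv,(95,140,60),(125,255,255))
for c in cv2.findContours(b,0,1)[0]:
    if cv2.contourArea(c)>100:
        r=cv2.minAreaRect(c);print(r,ray("wrist",[r[0]],32,m).round(1),ray("wrist",cv2.boxPoints(r),32,m).round(0).tolist())
E
```

```text
time_s: 1.1
position: [394.0, 169.5, 233.4]
orientation: [0.022, 1.0, -0.0, -0.0]
ft_force: [0.6, -0.8, 0.6]
finger_gap: 1.0
gripper_force: 0.0
time_s: 2.0
position: [394.1, -158.7, 233.3]
orientation: [0.023, 1.0, 0.0, -0.0]
ft_force: [-0.3, 0.9, -0.7]
finger_gap: 1.0
gripper_force: 0.0
[ 394.004733   -157.84203105  233.24233994] [[-0.999, 0.045, -0.001], [0.045, 0.999, 0.001], [0.001, 0.001, -1.0]] [ 324.8050762  -156.53226353  385.09260158]
((249.5, 253.0), (36.0, 13.0), 90.0) [[ 473.2 -232.5   32. ]] [[452.0, -238.0, 32.0], [452.0, -223.0, 32.0], [495.0, -227.0, 32.0], [495.0, -242.0, 32.0]]
((248.4624481201172, 222.0101318359375), (10.979177474975586, 59.10268020629883), 88.91908264160156) [[ 436.9 -230.2   32. ]] [[430.0, -262.0, 32.0], [431.0, -198.0, 32.0], [444.0, -198.0, 32.0], [442.0, -263.0, 32.0]]
```

View pics/w1.png

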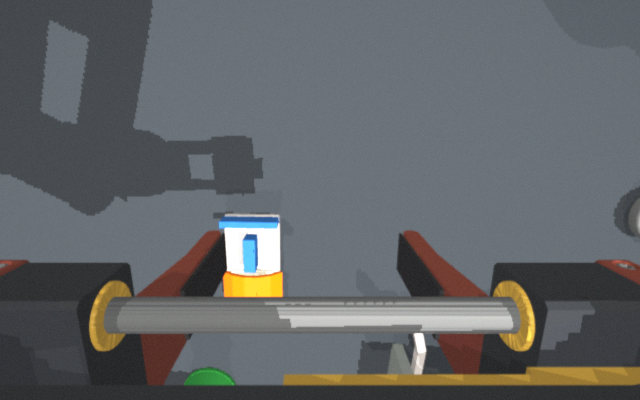

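The wrist picture shows the carrier rib at (249,253), which is about (475,-233) mm and agrees with the top view. I'll move over it and descend.

```bash
python3 -m crank '[[0.164,-0.15,0,0,0,0,0],[0.164,-0.15,0,0,0,0,0],[0,0,-0.18,0,0,0,0],[0,0,-0.18,0,0,0,0],[0,0,-0.18,0,0,0,0],[0,0,-0.1,0,0,0,0],[0,0,0,0,0,0,0],[0,0,0,0,0,0,0],[0,0,0,0,0,0,0]]'
```

```text
time_s: 2.95
position: [469.7, -226.1, 75.3]
orientation: [0.022, 1.0, -0.001, 0.001]
ft_force: [0.4, -0.1, 0.4]
finger_gap: 0.997
gripper_force: 0.0
```

```bash
python3 -m crank '[[0.024,-0.028,-0.1,0,0,0,0],[0,0,-0.08,0,0,0,0],[0,0,-0.028,0,0,0,0],[0,0,0,0,0,0,0],[0,0,0,0,0,0,0.9],[0,0,0,0,0,0,0.9],[0,0,0,0,0,0,0.9],[0,0,0,0,0,0,0.9],[0,0,0,0,0,0,0.9],[0,0,0,0,0,0,0.9],[0,0,0,0,0,0,0.9],[0,0,0,0,0,0,0.9]]' 25
```

```text
time_s: 4.15
position: [474.3, -233.1, 21.6]
orientation: [0.022, 1.0, -0.0, -0.0]
ft_force: [0.7, 0.7, -0.2]
finger_gap: 0.306
gripper_force: 0.0
```

```bash
python3 -m crank '[[0,0,0,0,0,0,0.95],[0,0,0,0,0,0,0.95],[0,0,0,0,0,0,0.95],[0,0,0.04,0,0,0,0.95],[0,0,0.08,0,0,0,0.95],[0,0,0.1,0,0,0,0.95],[0,0,0.1,0,0,0,0.95],[0,0,0,0,0,0,0.95]]'
python3 -m crank '[[0.05,0.15,0,0,0,0,0.95],[0.05,0.15,0,0,0,-0.05,0.95],[0.05,0.15,0,0,0,-0.05,0.95],[0.05,0.15,0,0,0,0,0.95],[0.05,0.15,0,0,0,0,0.95],[0.03,0.15,0,0,0,0,0.95],[0.02,0.1,0,0,0,0,0.95],[0,0,0,0,0,0,0.95],[0,0,0,0,0,0,0.95],[0,0,0,0,0,0,0.95]]'
cat > look.py <<'E'
from h import *
import sys
n=sys.argv[1]
m=robot.camera_model("wrist");s=robot.state();print(s["position"].round(1),R.from_quat(s["orientation"]).as_matrix().round(3)[:,1:].tolist())
w=robot.capture("wrist");t=robot.capture("top")
c=np.zeros((400,800,3),np.uint8);c[:,:320]=cv2.resize(w,(320,200)).repeat(1,0)[np.arange(400)//2] if 0 else 0
a=cv2.resize(t[140:260,280:400],(400,400),interpolation=cv2.INTER_CUBIC)
b=cv2.resize(w,(400,250));c[:,:400]=a;c[:250,400:]=b
cv2.imwrite(f"pics/{n}.png",c[:,:,::-1]);cv2.imwrite(f"pics/{n}_w.png",w[:,:,::-1]);cv2.imwrite(f"pics/{n}_t.png",t[:,:,::-1])
E
python3 look.py l1
```

```text
time_s: 4.95
position: [476.2, -234.3, 104.7]
orientation: [0.022, 1.0, -0.002, 0.002]
ft_force: [0.5, -1.1, -3.9]
finger_gap: 0.158
gripper_force: 25.0
time_s: 5.95
position: [548.6, 16.2, 100.9]
orientation: [0.062, 0.998, -0.0, -0.001]
ft_force: [-0.3, 0.4, -2.8]
finger_gap: 0.159
gripper_force: 25.0
[548.6  16.2 100.9] [[0.123, -0.001], [0.992, -0.0], [-0.001, -1.0]]
```

View pics/l1.png

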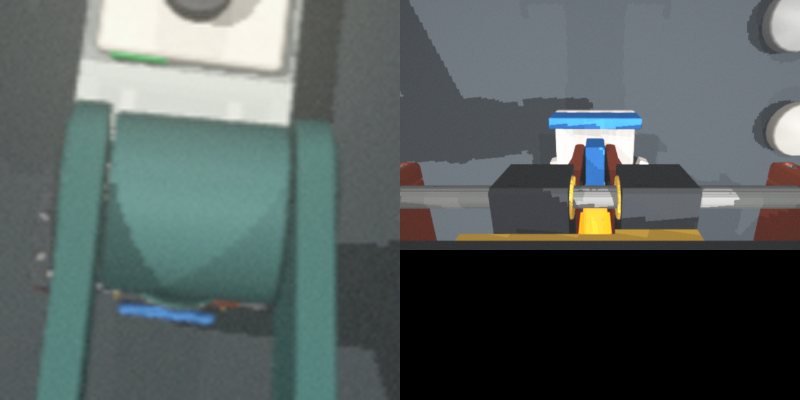

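The carrier is held square to the reader, with the tail slope in the top view at (118,308)–(213,320), about -7.5°. Next I'll shift +3 mm in y and lower it.

```bash
python3 -m crank '[[0,0.012,-0.1,0,0,0,0.95],[0,0,-0.1,0,0,0,0.95],[0,0,-0.08,0,0,0,0.95],[0,0,-0.016,0,0,0,0.95],[0,0,-0.012,0,0,0,0.95],[0,0,0,0,0,0,0.95],[0,0,0,0,0,0,0.95]]'
```

```text
time_s: 6.75
position: [550.2, 19.6, 25.6]
orientation: [0.062, 0.998, -0.0, 0.001]
ft_force: [0.0, -0.5, -3.5]
finger_gap: 0.155
gripper_force: 25.0
```

```bash
python3 -m crank '[[0,0,-0.008,0,0,0,0.95],[0,0,-0.006,0,0,0,0.95],[0,0,0,0,0,0,0.95],[0,0,0,0,0,0,0.95]]'; python3 look.py l2; python3 - <<'E'
from h import *
im=cv2.imread("pics/l2_w.png");hsv=cv2.cvtColor(im,cv2.COLOR_BGR2HSV)
b=cv2.inRange(hsv,(95,140,60),(125,255,255));m=robot.camera_model("wrist")
for c in cv2.findContours(b,0,1)[0]:
    if cv2.contourArea(c)>100:
        r=cv2.minAreaRect(c);q=ray("wrist",cv2.boxPoints(r),32,m);u=(q-[632,9,0]);y=-np.radians(7.1);print(r,(u@np.array([[np.cos(y),-np.sin(y)],[np.sin(y),np.cos(y)],[0,0]])).round(1).tolist())
E
```

```text
time_s: 7.15
position: [549.8, 19.9, 21.5]
orientation: [0.061, 0.998, -0.0, 0.0]
ft_force: [-0.2, 0.2, 2.0]
finger_gap: 0.158
gripper_force: 25.0
[549.8  19.9  21.5] [[0.123, 0.001], [0.992, -0.0], [-0.0, -1.0]]
((312.0, 259.0), (74.0, 32.0), 90.0) [[-105.9, -7.1], [-105.9, 6.9], [-69.9, 7.4], [-69.9, -7.5]]
((311.5, 193.0), (26.0, 149.0), 90.0) [[-124.6, -31.9], [-124.6, 31.2], [-113.2, 31.8], [-113.1, -32.5]]
```

View pics/l2.png

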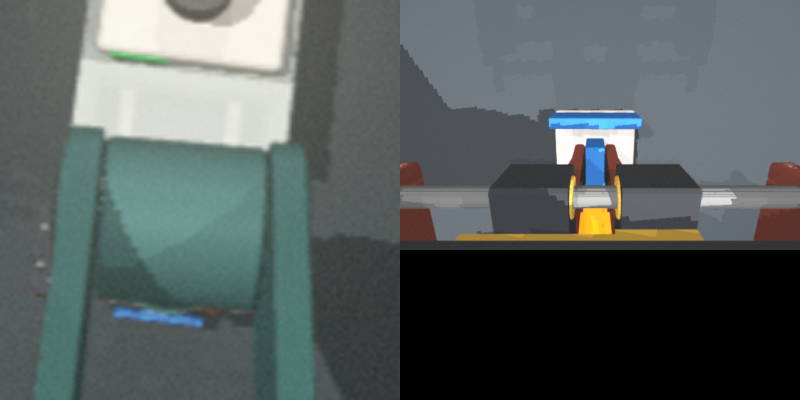

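The carrier is on the bench on the centreline, with its tail at reader x ≈ -121 (wrist crop tail at (595,121)). I'll slide it 45 mm further in while lightly gripped, so the leaned pushing pose is comfortably in reach.

```bash
python3 -m crank '[[0,0,0.001,0,0,0,0.95],[0.02,-0.0025,0,0,0,0,0.95],[0.02,-0.0025,0,0,0,0,0.95],[0.02,-0.0025,0,0,0,0,0.95],[0.02,-0.0025,0,0,0,0,0.95],[0,0,0,0,0,0,0.95]]' 6
python3 -m crank '[[0.02,-0.0025,0,0,0,0,0.95],[0.02,-0.0025,0,0,0,0,0.95],[0.02,-0.0025,0,0,0,0,0.95],[0.02,-0.0025,0,0,0,0,0.95],[0.02,-0.0025,0,0,0,0,0.95],[0,0,0,0,0,0,0.95],[0,0,0,0,0,0,0.95]]'
```

```text
time_s: 7.85
position: [555.0, 19.3, 21.2]
orientation: [0.061, 0.998, 0.0, -0.013]
ft_force: [-20.7, 2.8, 26.7]
finger_gap: 0.158
gripper_force: 21.4
time_s: 8.55
position: [590.2, 14.9, 21.4]
orientation: [0.061, 0.998, 0.0, -0.004]
ft_force: [-9.3, 1.0, 10.7]
finger_gap: 0.162
gripper_force: 11.5
```

```bash
python3 -m crank '[[0,0,0,0,0,0,0.6],[0,0,0,0,0,0,0.6],[0,0,0,0,0,0,0.6],[0,0,0,0,0,0,0.6],[0,0,0,0,0,0,0.6],[0,0,0.06,0,0,0,0.6],[0,0,0.1,0,0,0,0.6],[0,0,0.12,0,0,0,0.6],[0,0,0,0,0,0,0.6],[0,0,0,0,0,0,0.6]]'
python3 -m crank '[[-0.1,0.012,0,-0.022,-0.1764,0,0.6],[-0.1,0.012,0,-0.022,-0.1764,0,0.6],[-0.1,0.012,0,-0.022,-0.1764,0,0.6],[-0.1,0.012,0,-0.022,-0.1764,0,0.6],[0,0,0,-0.022,-0.1764,0,0.6],[0,0,0,0,0,0,0.6],[0,0,0,0,0,0,0.6]]'
python3 look.py l3;python3 - <<'E'
from h import *
im=cv2.imread("pics/l3_w.png");hsv=cv2.cvtColor(im,cv2.COLOR_BGR2HSV)
b=cv2.inRange(hsv,(95,140,60),(125,255,255));m=robot.camera_model("wrist")
for c in cv2.findContours(b,0,1)[0]:
    if cv2.contourArea(c)>100:
        r=cv2.minAreaRect(c);q=ray("wrist",cv2.boxPoints(r),32,m);u=(q-[632,9,0]);y=-np.radians(7.1);print(r,(u@np.array([[np.cos(y),-np.sin(y)],[np.sin(y),np.cos(y)],[0,0]])).round(1).tolist())
E
```

```text
time_s: 9.55
position: [595.0, 14.3, 92.7]
orientation: [0.061, 0.998, -0.0, 0.001]
ft_force: [-0.3, -0.4, 0.2]
finger_gap: 0.403
gripper_force: 0.0
time_s: 10.25
position: [511.9, 29.6, 116.7]
orientation: [0.064, 0.969, -0.033, 0.237]
ft_force: [0.6, -0.0, -0.0]
finger_gap: 0.396
gripper_force: 0.0
[511.9  29.6 116.7] [[0.141, 0.455], [0.989, -0.095], [-0.034, -0.885]]
((310.0, 220.0), (66.0, 84.0), 90.0) [[-95.4, -30.6], [-95.9, 29.9], [-21.9, 34.4], [-20.3, -38.5]]
```

View pics/l3.png

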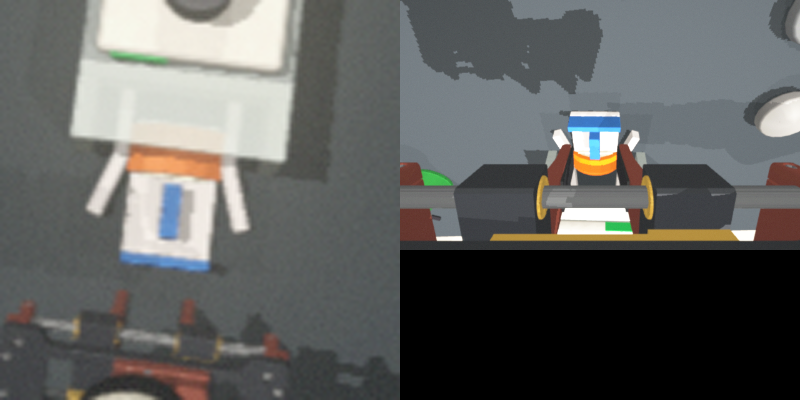

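The carrier now sits between the flares with its nose in the lane and its tail edge at crop (122,262)–(210,270). The lean came out short at 28°, so I'll check the joints.

```bash
cat >> h.py <<'E'
def toreader(p):
    y=-np.radians(7.1);u=np.atleast_2d(p)[:,:2]-[632,9];return u@np.array([[np.cos(y),-np.sin(y)],[np.sin(y),np.cos(y)]])
E
python3 - <<'E'
from h import *
s=robot.state();print(s["joint_positions"].round(3),s["position"])
T=lambda p:(np.array(p,float)+.5)/(10/3)-.5+[280,140]
q=ray("top",T([(122,261),(210,270)]),32);print(toreader(q));
q=ray("top",T([(129,150),(220,150)]),10);print(toreader(q))
z=R.from_quat(s["orientation"]).as_matrix();print(z.round(3))
# remaining rotation to 40 deg lean
a=np.radians(-7.1);l=np.radians(40);Y=np.array([-np.sin(a),np.cos(a),0]);Z=np.array([np.sin(l)*np.cos(a),np.sin(l)*np.sin(a),-np.cos(l)]);X=np.cross(Y,Z)
D=np.c_[X,Y,Z];print("D",D.round(2),"turn norm",(R.from_matrix(D@z.T).as_rotvec()/np.radians(45)).round(4))
E
```

```text
[-0.013  0.272  2.205 -0.451  0.208 -1.028] [512.74406845  29.15447468 116.79840801]
[[-79.78322211  30.00252629]
 [-78.80074486 -34.2127218 ]]
[[  4.675038    34.70505369]
 [ 12.62237022 -32.6103009 ]]
[[-0.879  0.143  0.456]
 [ 0.111  0.989 -0.096]
 [-0.464 -0.034 -0.885]]
D [[-0.76  0.12  0.64]
 [ 0.09  0.99 -0.08]
 [-0.64  0.   -0.77]] turn norm [ 0.0058 -0.2768  0.0289]
```

J5 is at its lower limit, so less lean is possible this close in. I'll start the push with a smaller lean and increase it further out. First, a short helper to compute deltas to a desired tip pose.

```bash
cat > delta.py <<'E'
import sys
from h import *
# front-corner contact point (reader x,y,z) of finger tips and lean -> total shift / turn
x,y,z,l=map(float,sys.argv[1:5]);a=np.radians(-7.1);l=np.radians(l)
ex=np.array([np.cos(a),np.sin(a),0]);Y=np.array([-np.sin(a),np.cos(a),0]);k=np.array([0,0,1])
Z=np.sin(l)*ex-np.cos(l)*k;F=np.cos(l)*ex+np.sin(l)*k   # F = tool's forward side
D=np.c_[np.cross(Y,Z),Y,Z]
p=np.array([632,9,0])+x*ex+y*Y+z*k-11*Z-10*F
s=robot.state();M=R.from_quat(s["orientation"]).as_matrix()
tip=s["position"]+11*M[:,2]-10*M[:,0]
print("shift/250",((p-s["position"])/250).round(4),"turn/45",(R.from_matrix(D@M.T).as_rotvec()/np.radians(45)).round(4))
print("now front corner reader",toreader(tip).round(1),tip[2].round(1),"lean",np.degrees(np.arccos(-M[2,2])).round(1),"q",s["joint_positions"].round(2),"F",s["ft_force"].round(1))
E
python3 delta.py -92 0 60 22; python3 delta.py -92 0 20 22
```

```text
shift/250 [ 0.0587 -0.0285 -0.2014] turn/45 [0.0592 0.1196 0.0223]
now front corner reader [[-106.9    4.8]] 111.7 lean 27.8 q [-0.01  0.27  2.21 -0.45  0.21 -1.03] F [-0.6 -0.4 -0.3]
shift/250 [ 0.0587 -0.0285 -0.3614] turn/45 [0.0592 0.1196 0.0223]
now front corner reader [[-106.9    4.8]] 111.7 lean 27.8 q [-0.01  0.27  2.21 -0.45  0.21 -1.03] F [-0.6 -0.4 -0.3]
```

```bash
python3 -m crank '[[0.03,-0.014,-0.05,0.03,0.06,0.011,0.6],[0.029,-0.014,-0.05,0.03,0.06,0.011,0.6],[0,0,-0.1,0,0,0,0.6],[0,0,0,0,0,0,0.6],[0,0,0,0,0,0,0.6]]'; python3 delta.py -92 0 20 22
```

```text
time_s: 10.85
position: [524.6, 22.0, 68.3]
orientation: [0.062, 0.979, -0.014, 0.193]
ft_force: [0.7, 0.2, 0.2]
finger_gap: 0.401
gripper_force: 0.0
shift/250 [ 0.0114 -0.     -0.1673] turn/45 [0.0066 0.0062 0.0036]
now front corner reader [[-94.8  -0.4]] 61.9 lean 22.3 q [-0.07  0.39  2.16 -0.12  0.21 -1.4 ] F [0.7 0.2 0.2]
```

```bash
python3 -m crank '[[0.005,0,0,0.015,0.09,0,0.6],[0.005,0,-0.06,0.015,0.09,0,0.6],[0,0,-0.06,0,0,0,0.6],[0,0,-0.04,0,0,0,0.6],[0,0,0,0,0,0,0.6],[0,0,0,0,0,0,0.6]]'; python3 delta.py -92 0 20 14
```

```text
time_s: 11.45
position: [526.7, 22.6, 29.2]
orientation: [0.062, 0.99, -0.007, 0.123]
ft_force: [0.9, 0.4, 0.8]
finger_gap: 0.4
gripper_force: 0.0
shift/250 [ 0.0071 -0.0028 -0.0038] turn/45 [-0.0009  0.0047  0.0022]
now front corner reader [[-93.8   0.5]] 21.0 lean 14.2 q [-0.08  0.48  2.07 -0.03  0.35 -1.5 ] F [0.9 0.4 0.8]
```

```bash
python3 -m crank '[[0.032,-0.004,-0.002,0,0,0,0.6],[0.032,-0.004,-0.002,0,0,0,0.6],[0.032,-0.004,0,0,0,0,0.6],[0.032,-0.004,0,0,0,0,0.6],[0,0,0,0,0,0,0.6]]'; python3 delta.py -20 0 20 14
python3 -m crank '[[0.032,-0.004,0,0,0,0,0.6],[0.032,-0.004,0,0,0,0,0.6],[0.032,-0.004,0,0,0,0,0.6],[0.032,-0.004,0,0,0,0,0.6],[0.032,-0.004,0,0,0,0,0.6],[0,0,0,0,0,0,0.6]]'; python3 delta.py -20 0 20 14
```

```text
time_s: 11.95
position: [561.1, 18.2, 28.5]
orientation: [0.063, 0.99, -0.007, 0.125]
ft_force: [-0.5, -0.2, -0.8]
finger_gap: 0.401
gripper_force: 0.1
shift/250 [ 0.155  -0.0207 -0.001 ] turn/45 [-0.0006  0.0079  0.0027]
now front corner reader [[-59.1   0.3]] 20.3 lean 14.3 q [-0.08  0.5   1.99 -0.02  0.39 -1.51] F [-0.5 -0.2 -0.8]
time_s: 12.55
position: [601.9, 13.0, 28.5]
orientation: [0.063, 0.99, -0.007, 0.125]
ft_force: [0.2, -0.5, -0.2]
finger_gap: 0.399
gripper_force: 0.0
shift/250 [-0.0079 -0.0002 -0.001 ] turn/45 [-0.0004  0.0094  0.0029]
now front corner reader [[-18.    0.3]] 20.3 lean 14.4 q [-0.09  0.54  1.9  -0.02  0.45 -1.52] F [ 0.2 -0.5 -0.2]
```

```bash
python3 delta.py -35 0 30 32; python3 -m crank '[[-0.07,0.009,0.04,-0.01,-0.1,0,0.6],[-0.05,0.005,0,-0.01,-0.1,0,0.6],[0,0,0,-0.01,-0.1,0,0.6],[0,0,0,0,0,0,0.6],[0,0,0,0,0,0,0.6]]'; python3 delta.py -35 0 20 32
```

```text
shift/250 [-0.0752  0.0082  0.0221] turn/45 [-0.0503 -0.3875  0.0026]
now front corner reader [[-18.    0.3]] 20.3 lean 14.4 q [-0.09  0.54  1.9  -0.02  0.45 -1.52] F [ 0.2 -0.5 -0.2]
time_s: 13.05
position: [584.6, 19.9, 66.8]
orientation: [0.063, 0.974, -0.014, 0.216]
ft_force: [0.3, 0.1, 0.3]
finger_gap: 0.396
gripper_force: 0.0
shift/250 [-0.0059 -0.019  -0.1712] turn/45 [-0.0182 -0.154   0.006 ]
now front corner reader [[-34.7   4.8]] 61.1 lean 25.0 q [-0.07  0.44  2.07 -0.14  0.2  -1.38] F [0.3 0.1 0.3]
```

The normal wrist configuration saturates at J5 = 0.2, below the lean needed. I'll rise clear and flip the wrist by turning it half round about the forearm axis, which gives the same grasp because of the jaw symmetry. That makes leans above the forearm direction possible.

```bash
python3 -m crank '[[0,0,0.1,0,0.1,0,0.6],[0,0,0.19,0,0,0,0.6],[0,0,0.19,0,0,0,0.6],[0,0,0.19,0,0,0,0.6],[0,0,0.1,0,0,0,0.6],[0,0,0,0,0,0,0.6],[0,0,0,0,0,0,0.6]]'; python3 delta.py -30 0 250 14; python3 -c "
from cell import robot;import numpy as np
q=robot.state()['joint_positions'];f=q[1]+q[2];d=np.array([np.sin(f)*np.cos(q[0]),np.sin(f)*np.sin(q[0]),np.cos(f)]);print(f,d,'row turn 8deg',(d*8/45).round(4))"
```

```text
time_s: 13.75
position: [583.4, 19.8, 258.2]
orientation: [0.062, 0.982, -0.017, 0.177]
ft_force: [0.3, 1.0, -0.7]
finger_gap: 0.401
gripper_force: 0.0
shift/250 [ 0.0263 -0.0223  0.0001] turn/45 [0.0317 0.1398 0.0052]
now front corner reader [[-36.4   4.6]] 251.4 lean 20.4 q [-0.06  0.15  1.8  -0.04  0.84 -1.48] F [ 0.3  1.  -0.7]
1.9519237751194245 [ 0.9263835  -0.0587705  -0.37196725] row turn 8deg [ 0.1647 -0.0104 -0.0661]
```

```bash
python3 -m crank '[[0,0,0,-0.018,-0.14,0,0.6],[0,0,0,-0.018,-0.14,0,0.6],[0,0,0,-0.018,-0.14,0,0.6],[0,0,0,0,0,0,0.6],[0,0,0,0,0,0,0.6]]'; python3 delta.py -30 0 250 14; python3 -c "
from cell import robot;import numpy as np
q=robot.state()['joint_positions'];f=q[1]+q[2];d=np.array([np.sin(f)*np.cos(q[0]),np.sin(f)*np.sin(q[0]),np.cos(f)]);print(f,d,'row turn 8deg',(d*8/45).round(4))"
```

```text
time_s: 14.25
position: [581.6, 19.7, 256.0]
orientation: [0.06, 0.94, -0.027, 0.333]
ft_force: [0.3, -0.1, 0.9]
finger_gap: 0.403
gripper_force: 0.0
shift/250 [ 0.0335 -0.022   0.0091] turn/45 [0.0853 0.5508 0.0074]
now front corner reader [[-36.7   4.3]] 253.8 lean 39.1 q [-0.04  0.08  2.08 -0.21  0.32 -1.31] F [ 0.3 -0.1  0.9]
2.1533912848370624 [ 0.83425602 -0.03612363 -0.55019267] row turn 8deg [ 0.1483 -0.0064 -0.0978]
```

```bash
python3 -m crank '[[0,0,0,0.148,-0.006,-0.098,0.6],[0,0,0,0.148,-0.006,-0.098,0.6],[0,0,0,0.148,-0.006,-0.098,0.6],[0,0,0,0.148,-0.006,-0.098,0.6],[0,0,0,0.148,-0.006,-0.098,0.6],[0,0,0,0.148,-0.006,-0.098,0.6],[0,0,0,0.148,-0.006,-0.098,0.6],[0,0,0,0,0,0,0.6]]'; python3 delta.py -30 0 250 14; python3 -c "
from cell import robot;import numpy as np
q=robot.state()['joint_positions'];f=q[1]+q[2];d=np.array([np.sin(f)*np.cos(q[0]),np.sin(f)*np.sin(q[0]),np.cos(f)]);print(f,d,'row turn 8deg',(d*8/45).round(4))"
```

```text
time_s: 15.05
position: [585.1, 18.8, 259.3]
orientation: [0.427, 0.82, 0.257, 0.282]
ft_force: [0.8, -0.5, 0.3]
finger_gap: 0.401
gripper_force: 0.0
shift/250 [ 0.0192 -0.0183 -0.0041] turn/45 [-0.7871  0.5286  0.9041]
now front corner reader [[-34.7  -1. ]] 253.9 lean 44.9 q [-0.35  0.09  2.14  1.09  0.47 -1.85] F [ 0.8 -0.5  0.3]
2.226983647431763 [ 0.74425561 -0.27177394 -0.61010042] row turn 8deg [ 0.1323 -0.0483 -0.1085]
```

```bash
python3 -m crank '[[0,0,0,0.132,-0.05,-0.108,0.6],[0,0,0,0.132,-0.05,-0.108,0.6],[0,0,0,0.132,-0.05,-0.108,0.6],[0,0,0,0.132,-0.05,-0.108,0.6],[0,0,0,0.132,-0.05,-0.108,0.6],[0,0,0,0.132,-0.05,-0.108,0.6],[0,0,0,0.132,-0.05,-0.108,0.6],[0,0,0,0,0,0,0.6]]'; python3 - <<'E'
from h import *
s=robot.state();print(s["joint_positions"].round(2),s["position"].round(0))
M=R.from_quat(s["orientation"]).as_matrix();print(M.round(2))
a=np.radians(-7.1);l=np.radians(52);Y=-np.array([-np.sin(a),np.cos(a),0]);Z=np.array([np.sin(l)*np.cos(a),np.sin(l)*np.sin(a),-np.cos(l)])
v=R.from_matrix(np.c_[np.cross(Y,Z),Y,Z]@M.T).as_rotvec(degrees=True)/45;print("to flipped 52:",v.round(3),np.linalg.norm(v)*45)
E
```

```text
time_s: 15.85
position: [613.0, 20.5, 275.3]
orientation: [0.664, 0.513, 0.471, 0.274]
ft_force: [-0.1, -0.5, 0.8]
finger_gap: 0.398
gripper_force: 0.0
[-0.34  0.25  2.37  2.46  0.71 -2.41] [613.  20. 275.]
[[ 0.03  0.42  0.91]
 [ 0.94 -0.32  0.12]
 [ 0.34  0.85 -0.41]]
to flipped 52: [ 1.315  0.283 -1.072] 77.40131167291963
```

```bash
python3 -m crank '[[0.024,0,0,0.1315,0.0283,-0.107,0.6],[0.024,0,0,0.1315,0.0283,-0.107,0.6],[0.024,0,0,0.1315,0.0283,-0.107,0.6],[0.024,0,0,0.1315,0.0283,-0.107,0.6],[0.024,0,0,0.1315,0.0283,-0.107,0.6],[0,0,0,0.1315,0.0283,-0.107,0.6],[0,0,0,0.1315,0.0283,-0.107,0.6],[0,0,0,0.1315,0.0283,-0.107,0.6],[0,0,0,0.1315,0.0283,-0.107,0.6],[0,0,0,0.1315,0.0283,-0.107,0.6],[0,0,0,0,0,0,0.6],[0,0,0,0,0,0,0.6]]'; sed -i 's/^D=.*/Yt=-Y;D=np.c_[np.cross(Yt,Z),Yt,Z]/; s/-10\*M\[:,0\]/+10*M[:,0]/' delta.py; python3 delta.py -60 0 200 50
```

```text
time_s: 17.05
position: [637.8, 24.3, 256.7]
orientation: [0.89, -0.054, 0.452, 0.033]
ft_force: [0.2, 0.9, -0.1]
finger_gap: 0.398
gripper_force: 0.0
shift/250 [-0.3204 -0.0243 -0.2293] turn/45 [0.0224 0.0837 0.0027]
now front corner reader [[18.7 15.9]] 258.3 lean 53.9 q [-0.01  0.2   2.18  3.66  0.2  -2.02] F [ 0.2  0.9 -0.1]
```

```bash
python3 -m crank '[[-0.08,-0.006,0,0,0,0,0.6],[-0.08,-0.006,0,0.005,0,0,0.6],[-0.08,-0.006,-0.05,0.005,0,0,0.6],[-0.06,-0.006,-0.1,0.005,0,0,0.6],[0,0,-0.15,0,0,0,0.6],[0,0,-0.1,0,0,0,0.6],[0,0,-0.1,0,0,0,0.6],[0,0,0,0,0,0,0.6],[0,0,0,0,0,0,0.6]]'; python3 delta.py -45 0 24 52
```

```text
time_s: 17.95
position: [586.4, 23.5, 141.3]
orientation: [0.896, -0.061, 0.44, 0.029]
ft_force: [-0.0, -0.4, 0.5]
finger_gap: 0.396
gripper_force: 0.0
shift/250 [-0.0549 -0.0284 -0.4737] turn/45 [-0.0008  0.0069  0.0149]
now front corner reader [[-32.3   8.6]] 142.5 lean 52.3 q [-0.02  0.46  2.38  3.3   0.61 -1.63] F [-0.  -0.4  0.5]
```

```bash
python3 -m crank '[[0,-0.014,-0.05,0.007,0.06,0.007,0.6],[0,-0.014,-0.1,0.007,0.06,0.007,0.6],[0,0,-0.1,0,0,0,0.6],[0,0,0,0,0,0,0.6],[0,0,0,0,0,0,0.6]]'; python3 delta.py -45 0 24 46
```

```text
time_s: 18.45
position: [586.0, 16.1, 79.9]
orientation: [0.915, -0.058, 0.397, 0.025]
ft_force: [-0.1, 1.0, -0.1]
finger_gap: 0.401
gripper_force: 0.0
shift/250 [-0.0535  0.0012 -0.2217] turn/45 [0.002  0.0203 0.0039]
now front corner reader [[-31.7   1.3]] 79.7 lean 46.9 q [-0.06  0.57  2.35  3.23  0.6  -1.6 ] F [-0.1  1.  -0.1]
```

```bash
python3 -m crank '[[-0.034,0.001,-0.06,0,0.01,0.002,0.6],[0,0,-0.1,0,0.01,0.002,0.6],[0,0,-0.06,0,0,0,0.6],[0,0,0,0,0,0,0.6],[0,0,0,0,0,0,0.6]]'; python3 delta.py -22 0 22 44; python3 look.py l4
```

```text
time_s: 18.95
position: [578.8, 16.6, 25.4]
orientation: [0.919, -0.057, 0.39, 0.025]
ft_force: [-0.4, -0.3, 0.6]
finger_gap: 0.402
gripper_force: 0.0
shift/250 [ 0.0666 -0.0122 -0.0096] turn/45 [0.0074 0.045  0.0005]
now front corner reader [[-38.9   1. ]] 24.9 lean 46.1 q [-0.06  0.74  2.38  3.21  0.78 -1.58] F [-0.4 -0.3  0.6]
[578.8  16.6  25.4] [[-0.124, 0.714], [-0.992, -0.09], [0.001, -0.694]]
```

View pics/l4.png

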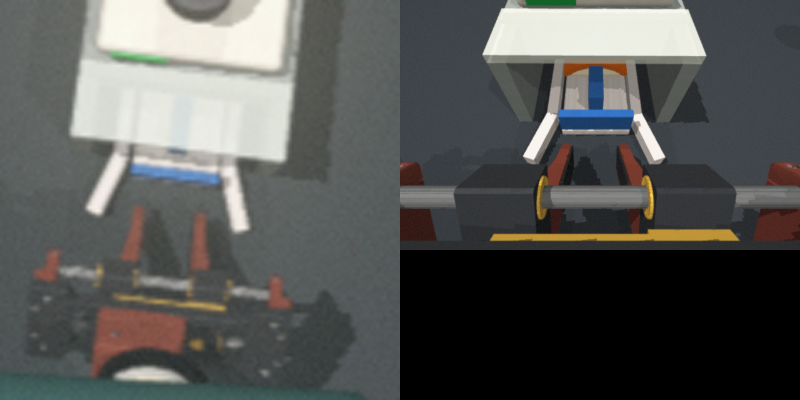

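The picture shows the carrier in the lane, with its tail wall at wrist crop (595,122), and the open fingers behind it inside the flares. I'll push forward and then feel for the plunger.

```bash
python3 -m crank '[[0.032,-0.006,-0.005,0,0.01,0,0.6],[0.032,-0.006,-0.005,0,0.01,0,0.6],[0.032,-0.004,0,0,0,0,0.6],[0.032,-0.004,0,0,0,0,0.6],[0.016,-0.002,0,0,0,0,0.6],[0,0,0,0,0,0,0.6]]'; python3 delta.py 5 0 22 45
```

```text
time_s: 19.65
position: [615.1, 10.9, 22.0]
orientation: [0.922, -0.057, 0.383, 0.025]
ft_force: [-1.3, 0.5, 0.5]
finger_gap: 0.405
gripper_force: 0.3
shift/250 [ 0.0287 -0.0026  0.003 ] turn/45 [0.0045 0.0026 0.0012]
now front corner reader [[-2.2 -0.2]] 21.3 lean 45.1 q [-0.07  0.71  2.28  3.21  0.65 -1.59] F [-1.3  0.5  0.5]
```

```bash
python3 -m crank '[[0.012,-0.0015,0,0,0,0,0.6],[0.012,-0.0015,0,0,0,0,0.6],[0.008,-0.001,0,0,0,0,0.6],[0,0,0,0,0,0,0.6]]'; python3 delta.py 5 0 22 45
for i in 1 2 3; do python3 -m crank '[[0.004,-0.0005,0,0,0,0,0.6],[0.004,-0.0005,0,0,0,0,0.6]]' | grep -E 'pos|ft_'; done
```

```text
time_s: 20.05
position: [622.8, 9.8, 21.2]
orientation: [0.922, -0.057, 0.382, 0.025]
ft_force: [-1.6, 0.6, 1.1]
finger_gap: 0.398
gripper_force: 0.8
shift/250 [-0.0023  0.0015  0.0061] turn/45 [0.0044 0.0008 0.0013]
now front corner reader [[ 5.6 -0.3]] 20.5 lean 45.1 q [-0.07  0.71  2.27  3.21  0.62 -1.59] F [-1.6  0.6  1.1]
position: [624.3, 9.7, 21.2]
ft_force: [-3.5, -0.5, 0.9]
position: [626.6, 9.4, 21.2]
ft_force: [-1.5, 0.5, -0.9]
position: [628.6, 9.1, 21.3]
ft_force: [-0.8, -0.2, -1.3]
```

```bash
for i in 1 2 3 4 5; do python3 -m crank '[[0.004,-0.0005,0,0,0,0,0.6],[0,0,0,0,0,0,0.6]]' | grep -E 'pos|ft_'; done
```

```text
position: [629.8, 9.0, 21.5]
ft_force: [-1.1, 0.3, -1.5]
position: [630.6, 8.9, 21.4]
ft_force: [-2.3, 1.0, -1.1]
position: [631.6, 8.8, 21.5]
ft_force: [-1.3, 0.0, -1.9]
position: [632.7, 8.6, 21.5]
ft_force: [-1.6, 0.0, -1.0]
position: [633.7, 8.5, 21.4]
ft_force: [-1.3, 0.1, -0.5]
```

```bash
python3 delta.py 20 0 22 45; for i in 1 2 3; do python3 -m crank '[[0.004,-0.0005,0,0,0,0,0.6],[0,0,0,0,0,0,0.6]]' | grep -E 'pos|ft_'; done
```

```text
shift/250 [ 0.0137 -0.0007  0.0051] turn/45 [0.0044 0.0013 0.0012]
now front corner reader [[16.6 -0.3]] 20.7 lean 45.1 q [-0.07  0.71  2.24  3.21  0.6  -1.59] F [-1.3  0.1 -0.5]
position: [634.7, 8.4, 21.4]
ft_force: [-0.6, 0.0, -1.5]
position: [635.7, 8.3, 21.4]
ft_force: [-1.7, 0.8, -0.4]
position: [636.1, 8.2, 21.2]
ft_force: [-3.1, 0.2, -0.6]
```

```bash
for i in 1 2; do python3 -m crank '[[0.004,-0.0005,0,0,0,0,0.6],[0,0,0,0,0,0,0.6]]' | grep -E 'pos|ft_'; done
```

```text
position: [636.4, 8.2, 21.1]
ft_force: [-6.5, 0.4, 2.7]
position: [636.5, 8.2, 21.0]
ft_force: [-9.1, 0.7, 5.2]
```

The plunger is felt at TCP x ≈ 636.4. I'll press on by about 5 mm, watching the position.

```bash
for i in 1 2 3; do python3 -m crank '[[0.004,-0.0005,0,0,0,0,0.6],[0,0,0,0,0,0,0.6]]' | grep -E 'pos|ft_'; done
```

```text
position: [636.7, 8.2, 20.9]
ft_force: [-13.0, 1.2, 7.8]
position: [636.8, 8.1, 20.8]
ft_force: [-16.9, 2.2, 10.9]
position: [636.9, 8.1, 20.8]
ft_force: [-20.5, 1.5, 15.8]
```

Forces of (-20, +16) lie along the tool axis, so the tips are probably dragging down on the wall and loading the carrier. I'll back off, raise slightly, and look at the clearances.

```bash
python3 -m crank '[[-0.02,0.0025,0.002,0,0,0,0.6],[-0.012,0.0015,0.006,0,0,0,0.6],[0,0,0,0,0,0,0.6],[0,0,0,0,0,0,0.6]]'; python3 delta.py 20 0 22 45; python3 look.py l5; python3 -c "
import cv2
a=cv2.imread('pics/l5_w.png')[0:260,120:520];cv2.imwrite('pics/l5c.png',cv2.resize(a,(800,520)))"
```

```text
time_s: 23.65
position: [634.7, 8.4, 23.9]
orientation: [0.922, -0.057, 0.383, 0.025]
ft_force: [0.3, -0.8, 0.2]
finger_gap: 0.403
gripper_force: 0.0
shift/250 [ 0.0097 -0.0002 -0.0048] turn/45 [0.0046 0.0035 0.0013]
now front corner reader [[17.6 -0.3]] 23.2 lean 45.2 q [-0.07  0.7   2.24  3.21  0.59 -1.59] F [ 0.3 -0.8  0.2]
[634.7   8.4  23.9] [[-0.125, 0.704], [-0.992, -0.091], [0.003, -0.705]]
```

View pics/l5c.png

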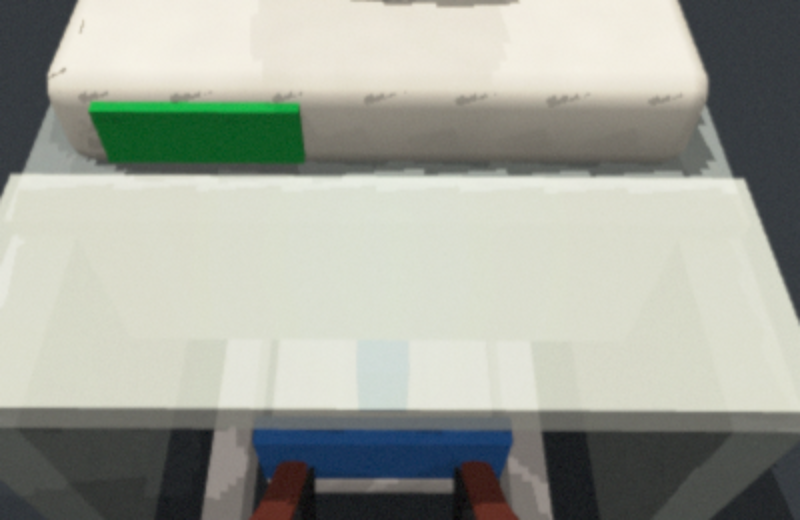

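The view shows both fingertips on the tail wall at (285,470) and (485,470), clear of the shield and rails. The carrier is square, so nothing else is touching. I'll push again, lifting slightly with each step to keep vertical load off the carrier.

```bash
for i in 1 2 3 4; do python3 -m crank '[[0.004,-0.0005,0.0015,0,0,0,0.6],[0,0,0,0,0,0,0.6]]' | grep -E 'pos|ft_'; done
```

```text
position: [635.0, 8.3, 23.9]
ft_force: [-0.5, 0.5, 0.7]
position: [635.6, 8.3, 24.1]
ft_force: [0.3, 0.0, 0.3]
position: [636.0, 8.2, 24.2]
ft_force: [-1.1, -0.4, -0.9]
position: [636.2, 8.2, 24.2]
ft_force: [-4.0, 0.4, -0.5]
```

```bash
for i in 1 2 3; do python3 -m crank '[[0.004,-0.0005,0.003,0,0,0,0.6],[0,0,0,0,0,0,0.6]]' | grep -E 'pos|ft_'; done
```

```text
position: [636.4, 8.2, 24.5]
ft_force: [-5.4, 1.5, -0.9]
position: [636.6, 8.2, 24.8]
ft_force: [-8.1, 1.6, -0.1]
position: [637.2, 8.1, 25.4]
ft_force: [-8.8, 1.4, 0.2]
```

Clean pushing now, and the plunger starts to move at about 9 N. I'll continue.

```bash
for i in 1 2 3; do python3 -m crank '[[0.004,-0.0005,0.001,0,0,0,0.6],[0,0,0,0,0,0,0.6]]' | grep -E 'pos|ft_'; done
```

```text
position: [638.2, 8.0, 25.6]
ft_force: [-8.7, 1.8, 0.5]
position: [639.2, 7.9, 25.8]
ft_force: [-8.4, 1.0, -0.5]
position: [640.2, 7.8, 26.1]
ft_force: [-7.7, 1.4, -0.1]
```

```bash
python3 -m crank '[[0.004,-0.0005,0,0,0,0,0.6],[0,0,0,0,0,0,0.6]]' | grep -E 'pos|ft_';python3 -m crank '[[0.003,-0.0004,0,0,0,0,0.6],[0,0,0,0,0,0,0.6],[0,0,0,0,0,0,0.6]]' | grep -E 'pos|ft_'; python3 delta.py 10 0 26 45
```

```text
position: [641.2, 7.7, 26.0]
ft_force: [-7.9, 0.7, -0.5]
position: [642.0, 7.5, 26.0]
ft_force: [-8.0, 2.6, 0.1]
shift/250 [-0.0592  0.0083  0.0026] turn/45 [ 0.0035 -0.0073  0.0009]
now front corner reader [[24.9 -0.2]] 25.3 lean 44.7 q [-0.07  0.69  2.22  3.21  0.55 -1.6 ] F [-8.   2.6  0.1]
```

Pressed about 5.3 mm. I'll back straight off.

```bash
python3 -m crank '[[-0.01,0.0012,0,0,0,0,0.6],[-0.02,0.0025,0,0,0,0,0.6],[-0.04,0.005,0,0,0,0,0.6],[-0.06,0.0075,0,0,0,0,0.6],[-0.06,0.0075,0,0,0,0,0.6],[0,0,0,0,0,0,0.6],[0,0,0,0,0,0,0.6],[0,0,0,0,0,0,0.6]]'; python3 look.py l6; python3 -c "
import cv2
a=cv2.imread('pics/l6_w.png')[0:260,120:520];cv2.imwrite('pics/l6c.png',cv2.resize(a,(800,520)))"
```

```text
time_s: 27.05
position: [599.2, 12.8, 28.5]
orientation: [0.921, -0.057, 0.383, 0.025]
ft_force: [-0.1, 0.3, 0.1]
finger_gap: 0.4
gripper_force: 0.0
[599.2  12.8  28.5] [[-0.125, 0.704], [-0.992, -0.091], [0.003, -0.705]]
```

View pics/l6c.png

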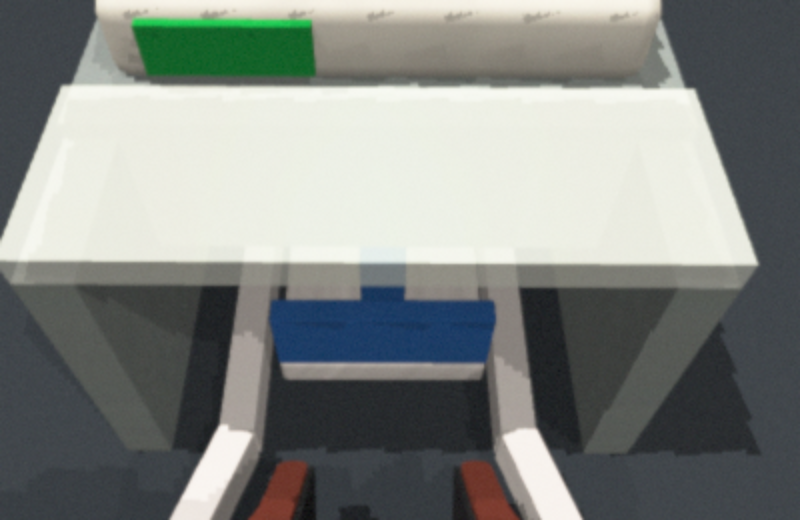

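The carrier sits square and centred in the lane, with its tail at (383,330) past the shield edge and the fingers clear. Handing in.

```bash
python3 -c "
from cell import robot;print(robot.close_job())"
```

```text
the job is handed in; nothing more can be done
None
```

The carrier is in the lane, square and centred, sherd end first, with its tail about 25 mm past the shield's front edge and the plunger pressed in about 5 mm; I let go, left the pebbles, awl and spout alone, and handed the job in at 27 s (the verdict was not shown).

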